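# Hand-spin check of a bench centrifuge rotor

### The job

Check that the centrifuge rotor runs freely: raise the lid right up, then push the rotor round anticlockwise (seen from above) with the fingers and let go, so that it keeps turning on its own for about a second or longer and gets through at least a turn and a quarter in all; push it again if it falls short. Leave the lid up until the rotor has come to rest by itself, then bring the lid down gently (do not let it slam) until it is fully shut. Leave the other things on the bench alone.

Things in the scene. Friction and masses are not known exactly. Their poses are not given: they have to be found in the camera images.
- centrifuge: white box-shaped bench centrifuge with a grey front panel, fixed to the bench, 190 (x) by 200 (y) by 100 mm high without the lid; origin under its centre on the bench, its x axis points from its front to the hinge side, y to its left, z up. A round bowl 164 mm wide, open at the top, with its floor 40 mm above the bench, holds the rotor; bowl and rotor share the vertical line through the origin.
- lid (a joint): angle of the grey lid (195 by 200 by 26 mm, 0.25 kg) about the level hinge at its back edge: 0 = shut, grows as the front edge rises, stop at 1.65 (just past upright). The stiff hinge (0.45 N m) holds the lid where it is left; the tab needs about 3 N to move up.
- lid_tab (a point): centre of the round end (16 mm thick, 26 mm wide along the hinge direction) of the black grip tab on the lid's front edge, 229 mm from the hinge line along the lid and 13 mm above it when shut, 32 mm ahead of the lid's front edge. It can be gripped from above across its 26 mm width, with the fingers either side of it along the centrifuge's y axis, and turns between the fingers as it is swung.
- lid_hinge (a point): point on the hinge axis in the middle of the lid's width: 100 mm behind the centrifuge's origin and 100 mm above the bench. The axis runs along the centrifuge's y.
- rotor (a joint): angle of the rotor about the upright spindle, positive anticlockwise seen from above, counted on over many turns; starts between -0.5 and 0.5. At 0 the red bucket points along the centrifuge's +x (to the hinge). Light bearing: pushed off at 8 rad/s it coasts about 3.5 s and two turns, at 4 rad/s about 2 s and 0.7 turn.
- rotor_axis (a point): point on the spindle axis at the height of the bucket tops, 115 mm above the bench and 15 mm above the housing's rim. A hub, 40 mm wide at its foot and 26 mm higher up, rises to 96 mm above the bench; low arms (top 61 mm above the bench) join it to the four buckets. The gap between neighbouring buckets, 47 mm wide, is free down to the bowl floor.
- red_bucket (a point): centre of the top of the red bucket. The rotor carries four upright round buckets (solid to the touch, one red, three blue), 26 mm in diameter and 66 mm high, 90 degrees apart, their centres 52 mm from the spindle axis.
- slide_case: flat blue slide case, 194 by 167 by 34 mm; bystander; origin under its centre.
- blue_cup: white cup with blue lid, 48 mm wide, 60 mm high; bystander; origin under its centre.
- red_cup: white cup with red lid, 48 mm wide, 60 mm high; bystander; origin under its centre.
- oil_bottle: brown dropper bottle, 38 mm wide, 124 mm high; bystander; origin under its centre.
- jar: white square open jar, 111 by 111 by 172 mm; bystander; origin under its centre.
- pen: white and red pen, 145 mm long, 9 mm thick; bystander; origin under its centre.

How it is judged:
On the way, in this order (a step that is already met when the one before it is completed fails the run):
1. the lid stands open, at 1.35 rad or more (value of joint lid above 1.35 rad), for 0.2 s.
2. with the lid open the rotor turns anticlockwise by itself, untouched, at more than 1 rad/s for 0.6 s (velocity of joint rotor above 1 rad/s and contact force between each of the arm, the fingers and rotor below 0.05 N and value of joint lid above 1.2 rad), for 0.6 s.
3. the rotor has come to rest untouched, past 6.8 rad (more than a full turn from any start), the lid still open (value of joint rotor above 6.8 rad and velocity of joint rotor between -0.1 and 0.1 rad/s and contact force between each of the arm, the fingers and rotor below 0.05 N and value of joint lid above 1.2 rad), for 0.3 s.
At the end, for the whole second after the job is handed in: The lid is shut (joint below 0.04 rad, tab within about 9 mm of fully down), and the rotor is at rest and stands more than one full turn on from its start (joint above 6.8 rad) (value of joint lid below 0.04 rad and value of joint rotor above 6.8 rad and velocity of joint rotor between -0.1 and 0.1 rad/s); the robot touches nothing.
It fails at once if the lid is slammed (falls or is driven shut faster than 2.5 rad/s) (velocity of joint lid below -2.5 rad/s).
It fails at once if a bystander is pushed more than 30 mm (distance of any of slide_case, blue_cup, red_cup, oil_bottle, jar, pen from where it was at the start of the episode above 0.03 m).
It also fails if it takes over 72 s, if anything falls off the work surface, if the arm or the gripper's body presses on something with over 40 N, if the wrist force passes 120 N, or if a joint passes its speed limit or range.

### The arm

A 7-joint arm with a two-finger parallel gripper is mounted at the origin on a cart in front of the work surface, level with it; the furniture and walls round the work are solid. World frame = base frame: x ahead of the robot, y to its left, z up, the work surface at z = 0. Lengths are in m, angles in rad, forces in N, time in s.
With the tool pointing down it reaches from about 0.425 to 0.875 m from the base axis. Payload 8.4 kg.
Tool frame: the origin (TCP) lies on the centre line of the jaws, within the pads' length; the fingertips stand ahead of it and the grasp point (between the pads) lies 8 mm behind it (env.tcp_to_tips is the z of the fingertips in the tool frame, in m); z points along the fingers, y is the line along which they close (so a half turn about z gives the same grasp; the last joint's range is limited). The gripper opens to 85 mm and grips with 20 to 120 N. Pads are 22 mm wide; open, the fingers measure 114 mm over their backs; the gripper's body (76 mm by 85 mm) begins 54 mm behind the grasp point. The pads swing forward as they close: fully open they stand 13 mm farther back than shut.
Start: joints at [-1.297, 0.333, 0.04, 1.465, -0.013, 1.343, -0.059], TCP at [0.237, 0.605, 0.242] pointing down, gripper open.
Joint ranges: [-2.58, 2.58], [-0.38, 2.09], [-1.3, 1.39], [0.25, 2.4], [-1.5, 4.64], [0.08, 2.09], [-2.65, 2.65]. Speed limits (rad/s): [2.22, 2.22, 2.79, 2.79, 3.14, 3.14, 3.14].

### API

Orientations are given as a unit quaternion [w, x, y, z].
In Python, from cell import env, optics gives the robot as it stands. The module is installed in compiled form; this text tells all that it offers.
- The arm moves only by the tool send_rows, never from a script. Its argument "moves" is text: rows parted by semicolons, each of 6 numbers parted by spaces: the shift along the tool's x, y, z in mm, then the turn, a rotation vector about the tool's x, y, z in degrees. A call has exactly 8 rows; each row is the pose to reach, as a shift and turn from the pose commanded when the call began, along the tool's axes at that moment; what a row does not reach only later rows make up. A row lasts 1/8 s, in which the tool goes at most 62.5 mm and 10.7 degrees, less where a joint would pass 70% of its speed; a pose out of reach is approached as far as the arm can. A call with a gripper value outside its range is refused whole. "claw" is the closure in counts, from 0 (fully open) to 255 (shut), set as the call begins (left out, the last holds). The fingers move at their own pace and stop on an object; the grip force is fixed at half the most. Time passes only in rows, so rows that repeat a pose let the fingers close, or fill a call up. It gives the time, the measured TCP pose, the force, the opening and the grip force at its end, in the units of the state.
- env.state(): the state, without advancing time (a new reading comes with each control period).
- optics.snapshot(name): name is "side" or "top" or "wrist"; returns a dict with "color" (400x640x3 uint8, red, green, blue), "mtx" (3x3 intrinsics, pixels), "world_to_cam" (4x4, takes a point from world to camera coordinates). Camera axes: x right, y down, z forward; pixel columns grow to the right and rows downward; lengths in m; the calibration is good to about 2 mm. The wrist camera is an equidistant fisheye: a pixel r from the principal point sees the ray r / f radians off the axis. A picture is of the moment at which its call begins. There is no depth.
- env.hand_in(): hands the job in; it is judged then, once.
The state is a dict: "clock": time; "qpos": joint angles; "qd": joint speeds; "joint_torque": joint torques, N m; "tcp_pos": TCP position; "eef_rot": TCP orientation; "wrist_force": force on the tool from outside, world axes, zero at the start; "ft_torque": the same for the moment, N m; "opening": finger opening in m; "gripper_force": force on a finger pad.
Only numpy, scipy, OpenCV 4.12 (cv2) and the standard library are available. Lean on these libraries where they do the work, as an engineer would, in place of code of your own. Each camera call takes 0.05 s, during which the arm holds its last target. There are 200 camera calls.

## Working session

There is one attempt and no reset: what is moved stays moved. The work goes in short steps, Python scripts to look and compute and a tool call to move; the robot and the scene stay as the last step left them, time stands still between calls to the robot, and variables do not carry over. Pictures are saved under pics/ and viewed, at most 10 in all, crops included, and the job is handed in when it is done.

Besides the shell and the picture viewer there is one more tool, called as name(argument=value, ...) on one line, values as JSON. send_rows: Moves the arm, as the interface text tells. Its arguments: {"type":"object","properties":{"moves":{"type":"string"},"claw":{"type":"number"}},"required":["moves"]}

```bash
mkdir -p pics
python3 - <<'E'
from cell import env, optics
import cv2, numpy as np
s=env.state(); print({k:np.round(v,3) for k,v in s.items()}, env.tcp_to_tips)
a=[]
for n in ("top","side"):
    d=optics.snapshot(n); a.append(d["color"]); np.savez(f"{n}.npz",**d)
    cv2.imwrite(f"pics/{n}0.png",d["color"][:,:,::-1]); print(n,np.round(d["mtx"],1).tolist(),np.round(d["world_to_cam"],3).tolist())
E
```

```text
{'clock': np.float64(0.0), 'qpos': array([-1.297,  0.334,  0.04 ,  1.466, -0.013,  1.343, -0.058]), 'qd': array([ 0.001, -0.001, -0.001, -0.001,  0.001,  0.001,  0.001]), 'joint_torque': array([ 0.0000e+00, -6.5856e+01,  1.3660e+00, -4.0557e+01,  1.7000e-02,
        1.3000e-02, -0.0000e+00]), 'tcp_pos': array([0.237, 0.605, 0.241]), 'eef_rot': array([-0.   ,  0.185,  0.983, -0.001]), 'wrist_force': array([0.375, 0.054, 0.106]), 'ft_torque': array([-0.008,  0.082,  0.054]), 'gripper_force': np.float64(0.0), 'opening': np.float64(0.085)} 0.011
top [[426.7, 0.0, 311.4], [0.0, 426.7, 207.1], [0.0, 0.0, 1.0]] [[-0.028, -1.0, 0.011, 0.134], [-0.98, 0.025, -0.196, 0.573], [0.195, -0.016, -0.981, 1.031], [0.0, 0.0, 0.0, 1.0]]
side [[477.5, 0.0, 319.0], [0.0, 477.5, 199.7], [0.0, 0.0, 1.0]] [[0.987, -0.16, -0.007, -0.528], [-0.113, -0.664, -0.739, 0.203], [0.114, 0.73, -0.674, 1.372], [0.0, 0.0, 0.0, 1.0]]
```

View pics/top0.png

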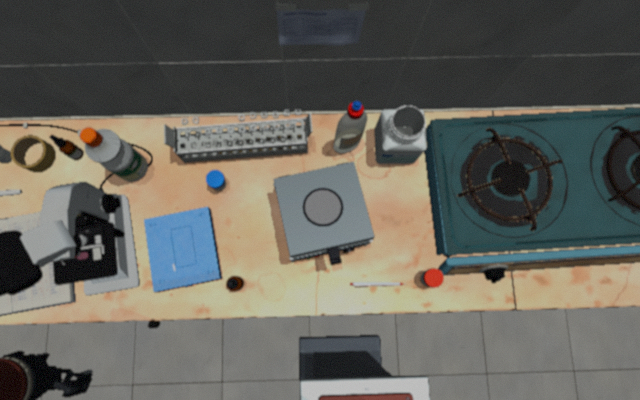

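View pics/side0.png

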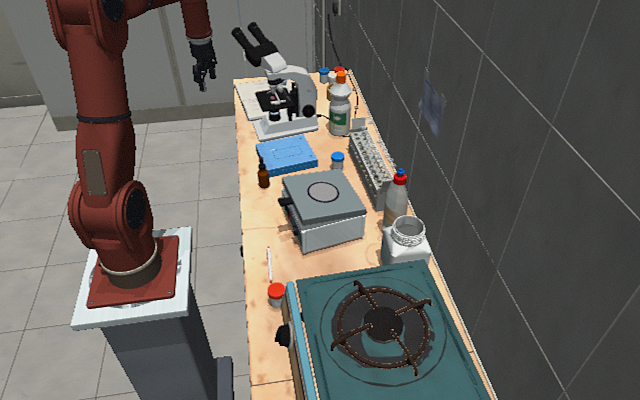

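The top view shows the lid's grey square with corners near (275,178), (355,165), (373,240) and (290,258). The tab is at about (335,255). Oil bottle (235,283), pen (376,285) and red cup (432,278) stand in front, and the jar (403,135) is behind on the right.

```bash
cat > h.py <<'E'
import numpy as np, cv2
from cell import env, optics
from scipy.spatial.transform import Rotation as R
def plane(d,uv,z):
    uv=np.atleast_2d(np.float64(uv)); M=d["world_to_cam"]; K=d["mtx"]
    r=np.c_[uv,np.ones(len(uv))]@np.linalg.inv(K).T@M[:3,:3]
    c=-M[:3,:3].T@M[:3,3]
    return c+r*((z-c[2])/r[:,2])[:,None]
def pix(d,P):
    q=np.atleast_2d(P)@d["world_to_cam"][:3,:3].T+d["world_to_cam"][:3,3]; q=q@d["mtx"].T
    return q[:,:2]/q[:,2:]
def rot(s): w=s["eef_rot"]; return R.from_quat(np.r_[w[1:],w[0]])
E
python3 - <<'E'
from h import *
for n,seed,tabbox in (("top",(300,235),(320,240,350,270)),("side",(300,210),(272,188,300,215))):
    d=dict(np.load(n+".npz")); im=d["color"][:,:,::-1].copy()
    m=np.zeros((402,642),np.uint8)
    cv2.floodFill(im.copy(),m,seed,0,(4,)*3,(4,)*3,cv2.FLOODFILL_MASK_ONLY|(255<<8))
    m=m[1:-1,1:-1]; c=max(cv2.findContours(m,0,2)[0],key=cv2.contourArea)[:,0]
    P=plane(d,c,0.126)[:,:2].astype(np.float32)
    r=cv2.minAreaRect(P); print(n,len(c),r, cv2.boxPoints(r).round(3).tolist())
    x0,y0,x1,y1=tabbox; g=im[y0:y1,x0:x1].max(2); 
    k,l,st,ce=cv2.connectedComponentsWithStats((g<50).astype(np.uint8))
    for i in range(1,k):
        if st[i,4]>15: print(st[i],ce[i]+[x0,y0],plane(d,ce[i]+[x0,y0],.115))
    cv2.imwrite(f"pics/{n}c.png",cv2.resize(im[150:300,230:430],None,fx=4,fy=4))
E
```

```text
top 157 ((0.5618794560432434, 0.09244365990161896), (0.18573211133480072, 0.19949227571487427), 11.153915405273438) [[0.45100000500679016, 0.1720000058412552], [0.49000000953674316, -0.023000000044703484], [0.671999990940094, 0.013000000268220901], [0.6340000033378601, 0.20800000429153442]]
[  6   7  14  17 151] [333.66225166 254.43708609] [[0.44972682 0.06998078 0.115     ]]
[23  8  6  5 18] [345.38888889 250.        ] [[0.45943044 0.04190464 0.115     ]]
side 116 ((0.5622862577438354, 0.10474361479282379), (0.18168844282627106, 0.21223466098308563), 10.774819374084473) [[0.453000009059906, 0.19200000166893005], [0.49300000071525574, -0.01600000075995922], [0.6710000038146973, 0.017000000923871994], [0.6320000290870667, 0.22599999606609344]]
[  6   6  20  21 148] [286.77702703 203.58783784] [[0.45263154 0.08351731 0.115     ]]
```

View pics/topc.png

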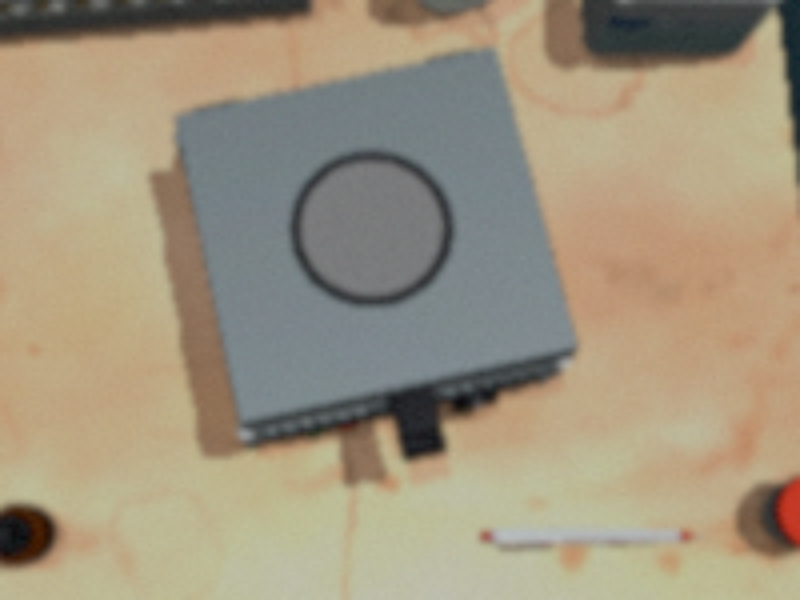

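```bash
cat >> h.py <<'E'
O=np.array([.5635,.0925,0]); YAW=np.radians(11.1)
Z=R.from_rotvec([0,0,YAW])
def W(p): return O+Z.apply(p)          # centrifuge -> world
def C(p): return Z.inv().apply(np.asarray(p)-O)
# tool down with tool y along centrifuge +y, tool x along -x  (yaw a extra)
def down(a=0): return R.from_euler('z',YAW+a)*R.from_matrix(np.diag([-1,1,-1.]))
def rows(targets,rt):
    s=env.state(); r=rot(s)
    for t,q in zip(targets,rt): print(np.round(r.inv().apply(t-s["tcp_pos"])*1000).astype(int),np.round((r.inv()*q).as_rotvec(degrees=True),1))
E
python3 - <<'E'
from h import *
d=dict(np.load("top.npz"))
print("circle",plane(d,[322.75,207],.126),W([.0,0,.126]))
t=W([-.129,0,.105]); print("tab",t,pix(d,W([-.129,0,.113])))
print(env.state()["tcp_pos"])
rows([t+[0,0,.1],t+[0,0,.02],t],[down()]*3)
E
```

```text
circle [[0.56202339 0.09242643 0.126     ]] [0.5635 0.0925 0.126 ]
tab [0.43691325 0.06766467 0.105     ] [[334.79760561 259.94081971]]
[0.23662309 0.60498101 0.24150906]
[-382 -427   37] [ -0.1  -0.  -32.5]
[-382 -427  117] [ -0.1  -0.  -32.5]
[-382 -427  137] [ -0.1  -0.  -32.5]
```

send_rows(moves="-30 -34 3 0 0 -4; -65 -73 6 0 0 -9; -105 -118 10 0 0 -15; -145 -163 14 0 0 -20; -185 -208 18 0 0 -25; -225 -252 21 0 0 -30; -265 -297 25 0 0 -32.5; -300 -336 28 0 0 -32.5", claw=60)

```text
clock: 1.1
tcp_pos: [0.394, 0.1808, 0.2141]
eef_rot: [-0.0, -0.097, 0.995, 0.0]
wrist_force: [1.4, 0.1, -0.3]
opening: 0.0654
gripper_force: 0.0
```

Run:
```python
from h import *
t=W([-.129,0,.105]); s=env.state(); print(s["tcp_pos"],s["opening"],s["clock"])
rows([t+[0,0,.1],t],[down()]*2)
```

```text
[0.39400087 0.18079124 0.21406098] 0.06544387057518448 1.1
[ -20 -119    9] [ 0. -0.  0.]
[ -20 -119  109] [ 0. -0.  0.]
```

send_rows(moves="-8 -45 3 0 0 0; -15 -90 6 0 0 0; -20 -119 9 0 0 0; -20 -119 20 0 0 0; -20 -119 40 0 0 0; -20 -119 49 0 0 0; -20 -119 49 0 0 0; -20 -119 49 0 0 0")

```text
clock: 2.1
tcp_pos: [0.4366, 0.0706, 0.1658]
eef_rot: [0.0, -0.097, 0.995, 0.0]
wrist_force: [-0.4, 0.7, -0.3]
opening: 0.0659
gripper_force: 0.0
```

Run:
```python
from h import *
s=env.state(); print(s["tcp_pos"],s["opening"])
d=optics.snapshot("wrist"); im=d["color"][:,:,::-1]; cv2.imwrite("pics/w1.png",im)
print(d["mtx"]); M=d["world_to_cam"]
for p in ([-.129,0,.113],[-.097,.1,.126],[-.097,-.1,.126]):
    q=M[:3,:3]@W(p)+M[:3,3]; th=np.arctan2(np.hypot(q[0],q[1]),q[2]); f=d["mtx"][0,0]
    print(p, d["mtx"][:2,2]+f*th*q[:2]/np.hypot(q[0],q[1]))
```

```text
[0.43659075 0.07061121 0.16581969] 0.06589197361073969
[[309.70691629   0.         320.29359633]
 [  0.         309.70691629 200.68408044]
 [  0.           0.           1.        ]]
[-0.129, 0, 0.113] [315.46996234 225.50999438]
[-0.097, 0.1, 0.126] [461.20836404 273.91197371]
[-0.097, -0.1, 0.126] [171.51155976 272.96756508]
```

View pics/w1.png

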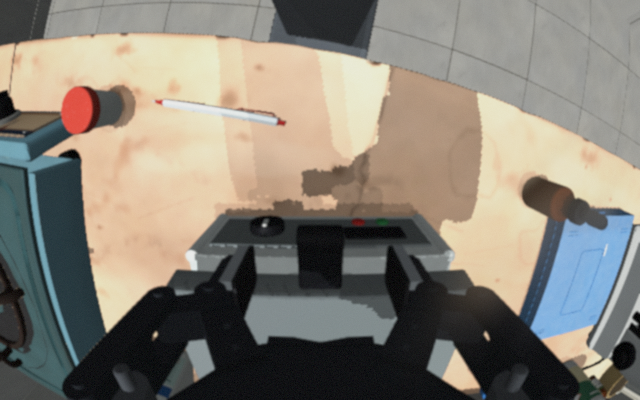

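Run:
```python
from h import *
im=cv2.imread("pics/w1.png"); c=im[195:305,165:480]; c=cv2.convertScaleAbs(c,alpha=1.6,beta=25)
cv2.imwrite("pics/w1c.png",cv2.resize(c,None,fx=2.5,fy=2.5,interpolation=2))
print(env.state()["tcp_pos"])
```

```text
[0.43665407 0.0705658  0.16588464]
```

View pics/w1c.png

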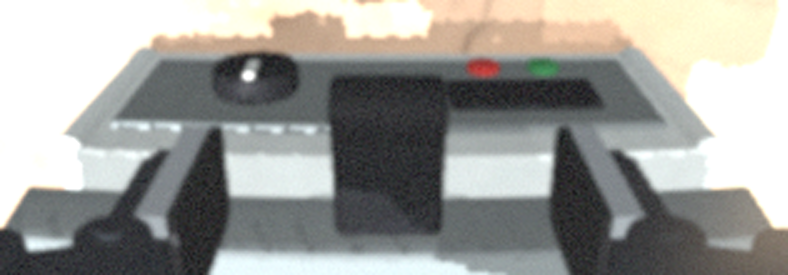

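Run:
```python
from h import *
d=optics.snapshot("wrist"); M=d["world_to_cam"]
print("cam",C(-M[:3,:3].T@M[:3,3]),"tcp",C(env.state()["tcp_pos"]))
for p in ([-.137,0,.113],[-.129,0,.121],[-.129,0,.113],[-.129,0,.105],[-.121,0,.113],[-.135,0,.107],[-.097,0,.126],[-.095,.1,.1],[-.095,-.1,.1],[-.097,.1,.1],[-.129,.013,.121],[-.129,-.013,.121]):
    q=M[:3,:3]@W(p)+M[:3,3]; th=np.arctan2(np.hypot(q[0],q[1]),q[2]); f=d["mtx"][0,0]
    print(p, d["mtx"][:2,2]+f*th*q[:2]/np.hypot(q[0],q[1]))
```

```text
cam [-0.20011236  0.00290284  0.29775406] tcp [-0.12867233  0.00282156  0.16589616]
[-0.137, 0, 0.113] [315.52834961 213.46471582]
[-0.129, 0, 0.121] [315.3914482  229.98126316]
[-0.129, 0, 0.113] [315.57596388 225.31038634]
[-0.129, 0, 0.105] [315.74757995 220.97891992]
[-0.121, 0, 0.113] [315.62672174 236.81744362]
[-0.135, 0, 0.107] [315.67293576 213.39279368]
[-0.097, 0, 0.126] [315.53170774 278.96401324]
[-0.095, 0.1, 0.1] [447.60223945 259.43907216]
[-0.095, -0.1, 0.1] [185.83963386 258.78073078]
[-0.097, 0.1, 0.1] [448.01569557 257.10207247]
[-0.129, 0.013, 0.121] [336.53959773 229.9783558 ]
[-0.129, -0.013, 0.121] [294.28722563 229.89347943]
```

Run:
```python
from h import *
for n in("top","side"):
    d=dict(np.load(n+".npz"))
    for p in ([-.097,0,.126],[-.129,0,.113],[-.137,0,.113],[-.129,0,.105],[-.129,.013,.113],[-.129,-.013,.113]): print(n,p,pix(d,W(p)))
d=dict(np.load("top.npz"));g=d["color"].max(2)
print(g[244:272,328:344])
d=dict(np.load("side.npz"));g=d["color"].max(2)
print(g[190:214,274:298])
```

```text
top [-0.097, 0, 0.126] [[332.01329514 246.10443218]]
top [-0.129, 0, 0.113] [[334.79760561 259.94081971]]
top [-0.137, 0, 0.113] [[335.57999926 263.27946899]]
top [-0.129, 0, 0.105] [[334.57827116 260.19069772]]
top [-0.129, 0.013, 0.113] [[329.42078778 261.15557511]]
top [-0.129, -0.013, 0.113] [[340.16696593 258.72774914]]
side [-0.097, 0, 0.126] [[292.28819617 202.43800375]]
side [-0.129, 0, 0.113] [[282.06396498 208.33837986]]
side [-0.137, 0, 0.113] [[279.43960539 209.0055385 ]]
side [-0.129, 0, 0.105] [[282.22525555 210.32005979]]
side [-0.129, 0.013, 0.113] [[280.76700199 205.49788279]]
side [-0.129, -0.013, 0.113] [[283.37782135 211.21587536]]
[[142 144 143 141 140 141 142 139 131 129 129 118 107  99  95  85]
 [145 142 138 133 128 124 122 111 103  97  94  81  74  71  70  67]
 [128 126 117 105  99  92  86  74  63  57  65  66  73  78  82  81]
 [ 96  96  78  68  58  50  51  48  43  46  57  71  84  92 103  93]
 [ 57  56  48  40  36  40  40  38  43  49  58  63  76  89  92  83]
 [ 32  38  37  37  42  40  40  41  44  41  45  55  53  59  59  49]
 [ 29  32  39  41  43  42  46  43  43 
[... 3161 characters left out ...]
37 238 238 239 245 251 219 146 114  70  17   8  29  75  91  87 109
  124 105  65  40  83 138]
 [238 238 238 238 238 240 247 229 150 110  69  25   8  27  43  66  88 100
  117 122  92  47  47 112]
 [239 238 237 239 237 239 244 221 133 115  98  28  12  16  23  48  74  94
  115 126 104  68  47  87]
 [239 239 237 237 237 240 241 244 209 146 113  57  28  15  24  39  68  90
  104 115 106  66  50  48]
 [236 238 239 237 238 238 240 247 223 128  98  90  77  17  11  34  55  67
   92 116 119  98  67  42]
 [238 238 238 237 238 238 239 244 248 198  93  92  91  40   8  25  42  61
   84 109 124 105  66  48]
 [238 239 238 238 239 238 239 242 243 191 113  96  73  51  15  33  43  57
   82 105 120 116 103  65]]
```

Run:
```python
from h import *
dt=dict(np.load("top.npz"));ds=dict(np.load("side.npz"))
P=lambda d:d["mtx"]@d["world_to_cam"][:3]
def tri(a,b):
    X=cv2.triangulatePoints(P(dt),P(ds),np.float64(a).reshape(2,1),np.float64(b).reshape(2,1)); return (X[:3]/X[3]).ravel()
# tab outer top corners (left = far, right = near) ; lid front corners 
for n,a,b in (("left",(330.6,263.8),(277.6,200)),("right",(339.6,261.7),(280,206))):
    X=tri(a,b); print(n,X,C(X))
```

```text
left [0.42658217 0.07926616 0.13714675] [-0.13690426  0.01337342  0.13714675]
right [0.43113579 0.05803745 0.13216813] [-0.13652283 -0.00833483  0.13216813]
```

send_rows(moves="0 0 10 0 0 0; 0 0 20 0 0 0; 0 0 30 0 0 0; 0 0 39 0 0 0; 0 0 39 0 0 0; 0 0 39 0 0 0; 0 0 39 0 0 0; 0 0 39 0 0 0")

```text
clock: 3.2
tcp_pos: [0.4366, 0.0703, 0.1266]
eef_rot: [0.0, -0.097, 0.995, 0.0]
wrist_force: [-0.1, -0.0, -0.6]
opening: 0.0652
gripper_force: 0.0
```

send_rows(moves="0 0 0 0 0 0; 0 0 0 0 0 0; 0 0 0 0 0 0; 0 0 0 0 0 0; 0 0 0 0 0 0; 0 0 0 0 0 0; 0 0 0 0 0 0; 0 0 0 0 0 0", claw=255)

```text
clock: 4.2
tcp_pos: [0.4363, 0.0703, 0.1263]
eef_rot: [-0.0, -0.097, 0.995, 0.0]
wrist_force: [-0.5, 1.4, 1.0]
opening: 0.0251
gripper_force: 58.8
```

```bash
sed -i 's/^O=.*;/O=np.array([.563,.095,0]);/' h.py
cat >> h.py <<'E'
def tab(a): # tab centre in centrifuge frame at lid angle a; radius/phase of (229,13)
    r,p=np.hypot(.229,.013),np.arctan2(.013,.229); return np.array([.1-r*np.cos(a+p),0,.1+r*np.sin(a+p)])
E
python3 - <<'E'
from h import *
s=env.state(); p=C(s["tcp_pos"]); print(p,s["opening"],s["gripper_force"],s["wrist_force"])
a0=np.arctan2(p[2]+.008-.1,.1-p[0])-np.arctan2(.013,.229); print("a0",a0)
# path by lid angle, relative to current
r=rot(s)
for a in (list(a0+np.cumsum([.03,.05,.07,.09,.1,.1,.1,.1]))+[.83,.93,1.03,1.13,1.23,1.33,1.41,1.47]+[1.51,1.53,1.55,1.6]):
    print(round(a,2),np.round(r.inv().apply(Z.apply(tab(a)-tab(a0)))*1000,0))
E
```

```text
[-0.12905729  0.00016545  0.12632428] 0.025077123782766466 58.784306421875954 [-0.47938778  1.35780767  1.04389066]
a0 0.0920357400232297
0.12 [-1. -0. -7.]
0.17 [ -3.  -0. -18.]
0.24 [ -8.  -0. -34.]
0.33 [-15.  -0. -53.]
0.43 [-24.  -0. -74.]
0.53 [-36.  -0. -93.]
0.63 [ -50.   -0. -112.]
0.73 [ -65.   -0. -129.]
0.83 [ -82.   -0. -144.]
0.93 [-100.   -0. -157.]
1.03 [-120.   -0. -169.]
1.13 [-141.   -0. -179.]
1.23 [-163.   -0. -186.]
1.33 [-185.   -0. -192.]
1.41 [-203.   -0. -194.]
1.47 [-217.   -0. -195.]
1.51 [-226.   -0. -195.]
1.53 [-230.   -0. -195.]
1.55 [-235.   -0. -195.]
1.6 [-247.   -0. -195.]
```

Gripped (25 mm, about the tab's width). Now I'll swing the lid up.

send_rows(moves="-1 0 -7 0 0 0; -3 0 -18 0 0 0; -8 0 -34 0 0 0; -15 0 -53 0 0 0; -24 0 -74 0 0 0; -36 0 -93 0 0 0; -50 0 -112 0 0 0; -65 0 -129 0 0 0")

```text
clock: 5.2
tcp_pos: [0.5002, 0.0828, 0.2555]
eef_rot: [-0.001, -0.097, 0.995, -0.0]
wrist_force: [7.7, 2.7, -15.2]
opening: 0.025
gripper_force: 59.7
```

send_rows(moves="-17 0 -15 0 0 0; -35 0 -28 0 0 0; -55 0 -40 0 0 0; -76 0 -50 0 0 0; -98 0 -57 0 0 0; -120 0 -63 0 0 0; -138 0 -65 0 0 0; -152 0 -66 0 0 0")

```text
clock: 6.2
tcp_pos: [0.6486, 0.1121, 0.3207]
eef_rot: [-0.002, -0.097, 0.995, -0.0]
wrist_force: [-3.4, 0.1, -5.6]
opening: 0.0251
gripper_force: 60.6
```

send_rows(moves="-9 0 0 0 0 0; -15 0 0 0 0 0; -21 0 0 0 0 0; -24 0 0 0 0 0; -26 0 0 0 0 0; -26 0 0 0 0 0; -26 0 0 0 0 0; -26 0 0 0 0 0")

```text
clock: 7.2
tcp_pos: [0.6746, 0.1172, 0.3204]
eef_rot: [-0.001, -0.097, 0.995, -0.0]
wrist_force: [-1.9, -1.2, -20.5]
opening: 0.0247
gripper_force: 60.0
```

Run:
```python
from h import *
s=env.state(); p=C(s["tcp_pos"]); print(p,s["opening"],s["wrist_force"],"lid",np.arctan2(p[2]+.008-.1,.1-p[0])-np.arctan2(.013,.229))
d=optics.snapshot("top"); np.savez("top1.npz",**d); cv2.imwrite("pics/top1.png",cv2.resize(d["color"][130:280,230:430,::-1],None,fx=4,fy=4))
```

```text
[1.13739092e-01 2.88833947e-04 3.20376021e-01] 0.024693247162595102 [ -1.93501121  -1.21624445 -20.45791469] lid 1.5741761704833472
```

View pics/top1.png

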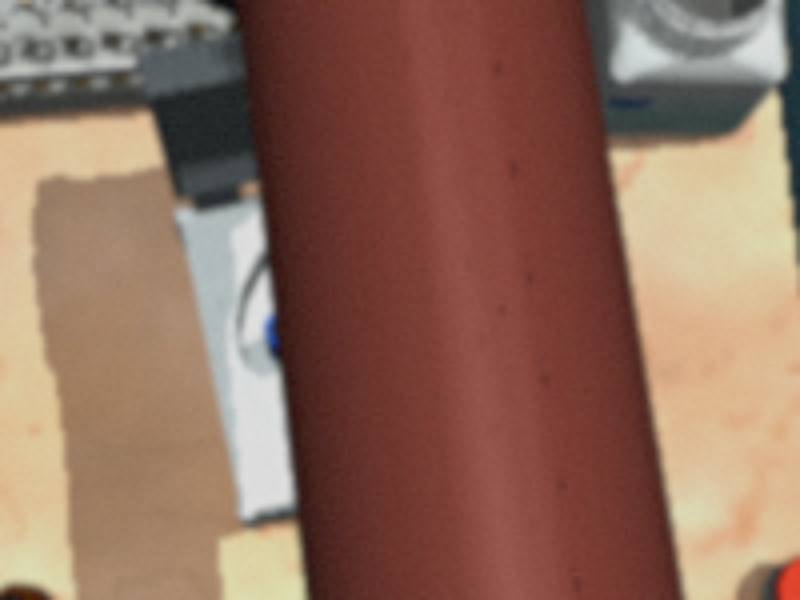

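send_rows(moves="0 0 0 0 0 0; 0 0 0 0 0 0; 0 0 0 0 0 0; 0 0 0 0 0 0; 0 0 -10 0 0 0; 0 0 -25 0 0 0; 0 0 -40 0 0 0; 0 0 -55 0 0 0", claw=100)

```text
clock: 8.25
tcp_pos: [0.6749, 0.1172, 0.3779]
eef_rot: [0.0, -0.097, 0.995, 0.0]
wrist_force: [-0.5, -0.2, -0.2]
opening: 0.0522
gripper_force: 0.0
```

send_rows(moves="20 0 0 0 0 0; 55 0 0 0 0 0; 95 0 0 0 0 0; 135 0 10 0 0 0; 170 0 30 0 0 0; 200 0 50 0 0 0; 220 0 60 0 0 0; 220 0 60 0 0 0", claw=255)

```text
clock: 9.25
tcp_pos: [0.4582, 0.0743, 0.3169]
eef_rot: [0.0, -0.097, 0.995, 0.001]
wrist_force: [0.0, 0.4, 0.2]
opening: 0.0002
gripper_force: 0.0
```

Run:
```python
from h import *
d=optics.snapshot("wrist"); np.savez("w2.npz",**d); cv2.imwrite("pics/w2.png",d["color"][:,:,::-1])
s=env.state(); print(C(s["tcp_pos"]),s["clock"])
M=d["world_to_cam"];K=d["mtx"];f=K[0,0];cam=-M[:3,:3].T@M[:3,3]
hsv=cv2.cvtColor(d["color"],cv2.COLOR_RGB2HSV)
def ray(uv):
    v=np.array(uv)-K[:2,2]; r=np.hypot(*v); th=r/f; q=np.r_[np.sin(th)*v/r,np.cos(th)]; return M[:3,:3].T@q
def on(uv,z): w=ray(uv); return C(cam+w*(z-cam[2])/w[2])
for nm,lo,hi in (("red",(0,120,60),(8,255,255)),("blue",(105,120,60),(125,255,255))):
    k,l,st,ce=cv2.connectedComponentsWithStats(cv2.inRange(hsv,lo,hi))
    for i in range(1,k):
        if st[i,4]>40: print(nm,st[i],ce[i].round(),on(ce[i],.115).round(3))
```

```text
[-1.05827724e-01 -2.17121435e-05  3.17335509e-01] 9.3
red [136  75  31  33 794] [151.  91.] [-0.214 -0.198  0.115]
red [605 344  12  14  86] [611. 351.] [0.308 0.719 0.115]
red [574 383  22  17 171] [584. 392.] [0.456 0.709 0.115]
blue [317 196  20  34 403] [326. 211.] [-0.068  0.007  0.115]
blue [268 227  23  36 470] [280. 243.] [-0.027 -0.047  0.115]
blue [350 237  23  37 477] [360. 254.] [-0.013  0.048  0.115]
blue [461 307  15  11 104] [469. 311.] [0.088 0.217 0.115]
```

View pics/w2.png

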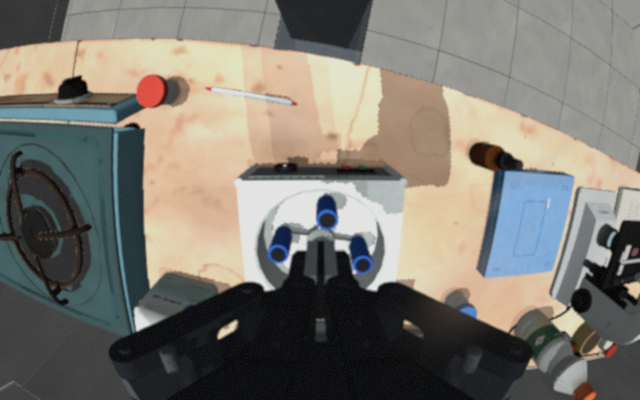

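The wrist view shows the open bowl with three blue buckets, tops near (328,218), (280,253) and (362,264). The red one is hidden under the gripper, toward the hinge.

```bash
cat >> h.py <<'E'
def won(d,uv,z):
    M=d["world_to_cam"];K=d["mtx"];cam=-M[:3,:3].T@M[:3,3]
    v=np.array(uv)-K[:2,2]; r=np.hypot(*v); th=r/K[0,0]; w=M[:3,:3].T@np.r_[np.sin(th)*v/r,np.cos(th)]
    return C(cam+w*(z-cam[2])/w[2])
E
python3 - <<'E'
from h import *
d=dict(np.load("w2.npz"))
for uv in ((328,218),(280.5,253),(361.5,264)):
    p=won(d,uv,.115); print(p.round(4),np.hypot(*p[:2]).round(4),np.degrees(np.arctan2(p[1],p[0])).round(1))
s=env.state(); p=C(s["tcp_pos"]); r=rot(s)
th=np.radians
E
```

```text
[-0.0589  0.0091  0.115 ] 0.0596 171.2
[-0.0139 -0.0475  0.115 ] 0.0495 -106.3
[0.0012 0.0507 0.115 ] 0.0507 88.7
```

Run:
```python
from h import *
s=env.state(); r=rot(s); print(s["qpos"].round(2))
c=np.array([-.003,.001,0]); pol=lambda f,z,R0=.052:W(c+[R0*np.cos(np.radians(f)),R0*np.sin(np.radians(f)),z])
rows([pol(126.3,.165),pol(126.3,.101)],[down(np.radians(36))]*2)
q=down(np.radians(36)); o=pol(126.3,.101); print("sweep")
for f,z in((138,0),(165,0),(205,0),(250,0),(300,.045),(310,.1)):
    print(np.round(q.inv().apply(pol(f,.101+z)-o)*1000))
```

```text
[-0.79 -0.12  0.49  1.79  0.05  1.45  1.46]
[-72  43 152] [  0.    0.1 -36. ]
[-72  43 216] [  0.    0.1 -36. ]
sweep
[11. -1.  0.]
[ 32. -12.   0.]
[ 51. -42.   0.]
[ 43. -81.   0.]
[   5. -104.  -45.]
[  -4. -104. -100.]
```

send_rows(moves="-15 8 25 0 0 -8; -35 20 55 0 0 -17; -55 32 90 0 0 -26; -68 40 120 0 0 -34; -72 43 140 0 0 -36; -72 43 152 0 0 -36; -72 43 152 0 0 -36; -72 43 152 0 0 -36")

```text
clock: 10.3
tcp_pos: [0.5219, 0.1307, 0.1654]
eef_rot: [0.001, -0.399, 0.917, -0.0]
wrist_force: [-0.6, -0.9, 0.2]
opening: -0.0001
gripper_force: 0.0
```

Run:
```python
from h import *
s=env.state(); p=C(s["tcp_pos"]); print(p,np.degrees(np.arctan2(p[1]-.001,p[0]+.003)),s["qpos"].round(2))
d=optics.snapshot("wrist"); np.savez("w3.npz",**d); im=d["color"][:,:,::-1]; cv2.imwrite("pics/w3.png",im)
```

```text
[-0.0334321   0.04292926  0.16538438] 125.9720066689481 [-0.79  0.17  0.51  1.86 -0.09  1.13  2.15]
```

View pics/w3.png

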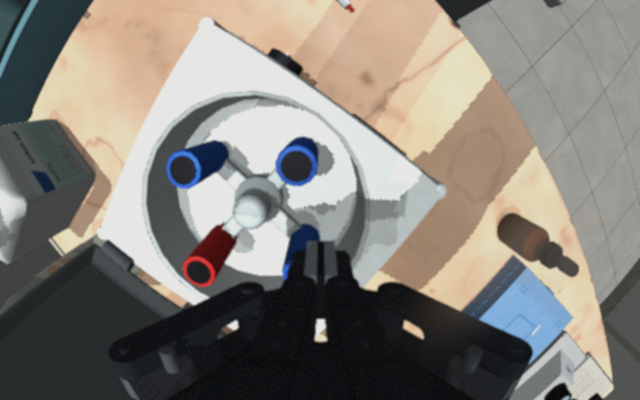

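The bowl now shows the front bucket top at (297,163), the right one at (185,168), red at (201,271), and the left one partly behind the fingers near (300,260).

Run:
```python
from h import *
d=dict(np.load("w3.npz"))
P=[won(d,uv,.115) for uv in ((297,163),(185,168),(201,271))]
c=(P[0]+P[2])/2; print("centre",c)
for p in P: print(p.round(4),np.hypot(*(p-c)[:2]).round(4),np.degrees(np.arctan2(*(p-c)[1::-1])).round(1))
```

```text
centre [-0.00688462  0.00085958  0.115     ]
[-0.0582  0.0073  0.115 ] 0.0517 172.8
[-0.0143 -0.0502  0.115 ] 0.0516 -98.3
[ 0.0444 -0.0056  0.115 ] 0.0517 -7.2
```

```bash
cat >> h.py <<'E'
c0=np.array([-.006,.001,0]); pol=lambda f,z,R0=.052:W(c0+[R0*np.cos(np.radians(f)),R0*np.sin(np.radians(f)),z])
E
python3 - <<'E'
from h import *
rows([pol(126,.101)]+[pol(f,.101+z) for f,z in((138,0),(165,0),(205,0),(250,0),(300,.045),(310,.1))],[down(np.radians(36))]*7)
E
```

```text
[ 3  2 64] [-0.   0.1 -0. ]
[13  1 64] [-0.   0.1 -0. ]
[ 35 -10  64] [-0.   0.1 -0. ]
[ 54 -40  64] [-0.   0.1 -0. ]
[ 46 -79  64] [-0.   0.1 -0. ]
[   8 -102   19] [-0.   0.1 -0. ]
[  -1 -102  -35] [-0.   0.1 -0. ]
```

send_rows(moves="3 2 10 0 0 0; 3 2 22 0 0 0; 3 2 34 0 0 0; 3 2 46 0 0 0; 3 2 56 0 0 0; 3 2 62 0 0 0; 3 2 64 0 0 0; 3 2 64 0 0 0")

```text
clock: 11.35
tcp_pos: [0.5179, 0.1299, 0.1004]
eef_rot: [0.0, -0.4, 0.917, -0.0]
wrist_force: [0.5, -0.4, 0.2]
opening: -0.0001
gripper_force: 0.0
```

send_rows(moves="10 -1 0 0 0 0; 32 -12 0 0 0 0; 51 -42 0 0 0 0; 43 -81 0 0 0 0; 5 -104 -45 0 0 0; 0 -104 -100 0 0 0; 0 -104 -110 0 0 0; 0 -104 -110 0 0 0")

```text
clock: 12.35
tcp_pos: [0.5937, 0.0577, 0.2107]
eef_rot: [0.0, -0.399, 0.917, 0.0]
wrist_force: [0.2, 0.1, -1.7]
opening: 0.0003
gripper_force: 0.0
```

```bash
cat > ang.py <<'E'
from h import *
import sys
d=optics.snapshot("wrist"); s=env.state()
hsv=cv2.cvtColor(d["color"],cv2.COLOR_RGB2HSV)
for nm,lo,hi in (("red",(0,120,50),(8,255,255)),("blue",(105,120,50),(125,255,255))):
    k,l,st,ce=cv2.connectedComponentsWithStats(cv2.inRange(hsv,lo,hi))
    for i in range(1,k):
        if st[i,4]>60:
            p=won(d,ce[i],.10)-c0
            if np.hypot(*p[:2])<.08: print(round(float(s["clock"]),2),nm,st[i,4],ce[i].round(),np.hypot(*p[:2]).round(3),np.degrees(np.arctan2(p[1],p[0])).round(0))
if len(sys.argv)>1: cv2.imwrite(sys.argv[1],d["color"][:,:,::-1])
E
python3 ang.py; python3 -c "
from h import *
print(C(env.state()['tcp_pos']))"
```

```text
12.4 red 619 [323. 179.] 0.054 -76.0
12.4 blue 733 [399. 142.] 0.052 -156.0
12.4 blue 959 [430. 215.] 0.044 111.0
12.4 blue 856 [359. 249.] 0.046 11.0
[ 0.02237383 -0.0421085   0.20959115]
```

```bash
for i in 1 2 3; do python3 ang.py|grep red; done
```

```text
12.45 red 655 [319. 195.] 0.054 -62.0
12.5 red 706 [320. 211.] 0.052 -47.0
12.55 red 675 [326. 223.] 0.049 -35.0
```

Run:
```python
from h import *
rows([W([-.08,0,.38]),W([-.08,0,.38])],[down()]*2)
```

```text
[  59   94 -171] [ 0.  -0.1 36. ]
[  59   94 -171] [ 0.  -0.1 36. ]
```

send_rows(moves="8 12 -20 0 0 4; 20 30 -55 0 0 12; 35 55 -95 0 0 20; 48 76 -135 0 0 28; 57 90 -160 0 0 34; 59 94 -171 0 0 36; 59 94 -171 0 0 36; 59 94 -171 0 0 36", claw=100)

```text
clock: 13.55
tcp_pos: [0.4848, 0.0797, 0.3801]
eef_rot: [-0.001, -0.097, 0.995, -0.0]
wrist_force: [-0.3, 0.6, -0.8]
opening: 0.0522
gripper_force: 0.0
```

```bash
for i in 1 2 3; do python3 ang.py; done
```

```text
13.6 red 222 [295. 188.] 0.055 -139.0
13.6 blue 252 [346. 189.] 0.054 140.0
13.6 blue 327 [295. 238.] 0.049 -49.0
13.6 blue 330 [345. 238.] 0.048 47.0
13.65 red 223 [292. 192.] 0.054 -132.0
13.65 blue 245 [342. 186.] 0.054 147.0
13.65 blue 316 [349. 234.] 0.048 57.0
13.65 blue 324 [299. 241.] 0.049 -40.0
13.7 red 232 [289. 197.] 0.053 -124.0
13.7 blue 235 [338. 183.] 0.055 155.0
13.7 blue 316 [352. 230.] 0.049 65.0
13.7 blue 325 [304. 244.] 0.049 -31.0
```

send_rows(moves="0 0 0 0 0 0; 0 0 0 0 0 0; 0 0 0 0 0 0; 0 0 0 0 0 0; 0 0 0 0 0 0; 0 0 0 0 0 0; 0 0 0 0 0 0; 0 0 0 0 0 0")

```text
clock: 14.7
tcp_pos: [0.485, 0.0799, 0.3813]
eef_rot: [-0.0, -0.097, 0.995, -0.0]
wrist_force: [-0.6, -0.0, 0.1]
opening: 0.0519
gripper_force: 0.0
```

```bash
for i in 1 2 3; do python3 ang.py; done
```

```text
14.75 red 287 [312. 246.] 0.048 -16.0
14.75 blue 227 [329. 179.] 0.055 168.0
14.75 blue 276 [286. 204.] 0.052 -110.0
14.75 blue 302 [355. 221.] 0.049 81.0
14.8 red 285 [313. 246.] 0.048 -14.0
14.8 blue 229 [328. 178.] 0.055 170.0
14.8 blue 275 [286. 205.] 0.052 -108.0
14.8 blue 298 [355. 220.] 0.049 83.0
14.85 red 288 [314. 246.] 0.047 -12.0
14.85 blue 221 [327. 178.] 0.055 172.0
14.85 blue 279 [285. 207.] 0.052 -106.0
14.85 blue 299 [355. 219.] 0.05 86.0
```

send_rows(moves="0 0 0 0 0 0; 0 0 0 0 0 0; 0 0 0 0 0 0; 0 0 0 0 0 0; 0 0 0 0 0 0; 0 0 0 0 0 0; 0 0 0 0 0 0; 0 0 0 0 0 0")

```text
clock: 15.85
tcp_pos: [0.485, 0.0799, 0.3813]
eef_rot: [-0.0, -0.097, 0.995, -0.0]
wrist_force: [0.0, 0.0, -0.3]
opening: 0.0519
gripper_force: 0.0
```

```bash
for i in 1 2 3; do python3 ang.py; done
```

```text
15.9 red 282 [318. 247.] 0.048 -4.0
15.9 blue 220 [322. 178.] 0.056 178.0
15.9 blue 296 [285. 211.] 0.052 -98.0
15.9 blue 297 [356. 214.] 0.05 93.0
15.95 red 288 [319. 246.] 0.047 -4.0
15.95 blue 219 [322. 178.] 0.055 178.0
15.95 blue 296 [285. 211.] 0.052 -99.0
15.95 blue 295 [356. 214.] 0.05 93.0
16.0 red 284 [318. 247.] 0.047 -4.0
16.0 blue 219 [322. 178.] 0.055 178.0
16.0 blue 296 [285. 211.] 0.052 -98.0
16.0 blue 297 [356. 214.] 0.05 93.0
```

Run:
```python
from h import *
rows([np.array([.6748,.1172,.381]),np.array([.6748,.1172,.3205])],[down()]*2)
s=env.state(); r=rot(s); a0=1.574
for a in list(np.linspace(1.5,.0,26))+[-.01]:
    print(round(a,2),np.round(down().inv().apply(Z.apply(tab(a)-tab(a0)))*1000,0)[[0,2]],end='; ')
```

```text
[-193    0    0] [-0.  0.  0.]
[-193    0   61] [-0.  0.  0.]
1.5 [17. -0.]; 1.44 [31.  0.]; 1.38 [44.  2.]; 1.32 [58.  4.]; 1.26 [71.  7.]; 1.2 [85. 11.]; 1.14 [98. 15.]; 1.08 [110.  21.]; 1.02 [123.  27.]; 0.96 [134.  34.]; 0.9 [146.  41.]; 0.84 [157.  50.]; 0.78 [167.  59.]; 0.72 [177.  68.]; 0.66 [187.  78.]; 0.6 [195.  89.]; 0.54 [203. 100.]; 0.48 [211. 112.]; 0.42 [218. 124.]; 0.36 [223. 136.]; 0.3 [229. 149.]; 0.24 [233. 162.]; 0.18 [237. 175.]; 0.12 [240. 189.]; 0.06 [242. 202.]; 0.0 [243. 216.]; -0.01 [243. 218.];
```

send_rows(moves="-30 0 0 0 0 0; -70 0 0 0 0 0; -115 0 0 0 0 0; -155 0 0 0 0 0; -180 0 0 0 0 0; -192 0 0 0 0 0; -193 0 0 0 0 0; -193 0 0 0 0 0")

```text
clock: 17.0
tcp_pos: [0.6738, 0.1168, 0.3819]
eef_rot: [0.0, -0.097, 0.995, 0.0]
wrist_force: [-0.6, -0.8, 0.3]
opening: 0.0519
gripper_force: 0.0
```

send_rows(moves="0 0 15 0 0 0; 0 0 30 0 0 0; 0 0 45 0 0 0; 0 0 56 0 0 0; 0 0 60 0 0 0; 0 0 61 0 0 0; 0 0 61 0 0 0; 0 0 61 0 0 0")

```text
clock: 18.0
tcp_pos: [0.6745, 0.1171, 0.3208]
eef_rot: [0.0, -0.097, 0.995, 0.0]
wrist_force: [0.0, -0.2, 0.2]
opening: 0.0518
gripper_force: 0.0
```

send_rows(moves="0 0 0 0 0 0; 0 0 0 0 0 0; 0 0 0 0 0 0; 0 0 0 0 0 0; 0 0 0 0 0 0; 0 0 0 0 0 0; 0 0 0 0 0 0; 0 0 0 0 0 0", claw=255)

```text
clock: 19.0
tcp_pos: [0.6745, 0.1171, 0.3207]
eef_rot: [0.0, -0.097, 0.995, 0.0]
wrist_force: [0.3, 0.5, 5.5]
opening: 0.025
gripper_force: 60.3
```

Gripped. I'll lower the lid at about 0.5 rad/s.

send_rows(moves="8 0 0 0 0 0; 17 0 0 0 0 0; 31 0 0 0 0 0; 44 0 2 0 0 0; 58 0 4 0 0 0; 71 0 7 0 0 0; 85 0 11 0 0 0; 98 0 15 0 0 0")

```text
clock: 20.0
tcp_pos: [0.5788, 0.0984, 0.3065]
eef_rot: [0.002, -0.097, 0.995, 0.0]
wrist_force: [2.3, -0.6, 6.6]
opening: 0.0248
gripper_force: 62.4
```

send_rows(moves="12 0 6 0 0 0; 25 0 12 0 0 0; 36 0 19 0 0 0; 48 0 26 0 0 0; 59 0 35 0 0 0; 69 0 44 0 0 0; 79 0 53 0 0 0; 89 0 63 0 0 0")

```text
clock: 21.0
tcp_pos: [0.4908, 0.081, 0.2428]
eef_rot: [0.001, -0.097, 0.995, 0.0]
wrist_force: [-0.5, -0.6, 6.1]
opening: 0.0245
gripper_force: 68.6
```

send_rows(moves="8 0 11 0 0 0; 16 0 22 0 0 0; 24 0 34 0 0 0; 31 0 46 0 0 0; 36 0 58 0 0 0; 42 0 71 0 0 0; 46 0 84 0 0 0; 48 0 91 0 0 0")

```text
clock: 22.0
tcp_pos: [0.4429, 0.0716, 0.1506]
eef_rot: [-0.001, -0.097, 0.995, -0.0]
wrist_force: [-5.1, -1.1, 5.1]
opening: 0.0249
gripper_force: 70.5
```

Run:
```python
from h import *
s=env.state(); print(C(s["tcp_pos"]),s["opening"],s["wrist_force"]); rows([W([-.129,0,.105])],[down()])
```

```text
[-0.12238125  0.00016744  0.15059319] 0.024896323904883506 [-5.11458759 -1.06011506  5.07456829]
[ 7  0 46] [ 0.  -0.1  0. ]
```

send_rows(moves="2 0 10 0 0 0; 4 0 20 0 0 0; 5 0 29 0 0 0; 6 0 36 0 0 0; 6 0 41 0 0 0; 6 0 44 0 0 0; 6 0 46 0 0 0; 6 0 46 0 0 0")

```text
clock: 23.0
tcp_pos: [0.436, 0.0702, 0.1042]
eef_rot: [-0.002, -0.097, 0.995, -0.0]
wrist_force: [-6.8, 0.0, 0.1]
opening: 0.0248
gripper_force: 70.2
```

send_rows(moves="0 0 1 0 0 0; 0 0 2 0 0 0; 0 0 3 0 0 0; 0 0 3 0 0 0; 0 0 4 0 0 0; 0 0 4 0 0 0; 0 0 4 0 0 0; 0 0 4 0 0 0")

```text
clock: 24.0
tcp_pos: [0.4361, 0.0703, 0.1018]
eef_rot: [-0.002, -0.097, 0.995, 0.0]
wrist_force: [-17.4, -4.3, 26.1]
opening: 0.0249
gripper_force: 73.3
```

send_rows(moves="0 0 0 0 0 0; 0 0 0 0 0 0; 0 0 0 0 0 0; 0 0 0 0 0 0; 0 0 -15 0 0 0; 0 0 -40 0 0 0; 0 0 -75 0 0 0; 0 0 -110 0 0 0", claw=80)

```text
clock: 25.0
tcp_pos: [0.4379, 0.0703, 0.2134]
eef_rot: [0.0, -0.097, 0.995, 0.0]
wrist_force: [-0.2, 0.6, 0.1]
opening: 0.0587
gripper_force: 0.0
```

send_rows(moves="0 15 -10 0 0 0; 0 50 -20 0 0 0; 0 95 -20 0 0 0; 0 140 -20 0 0 0; 0 175 -20 0 0 0; 0 190 -20 0 0 0; 0 190 -20 0 0 0; 0 190 -20 0 0 0")

```text
clock: 26.0
tcp_pos: [0.4016, 0.2557, 0.2313]
eef_rot: [-0.0, -0.096, 0.995, -0.0]
wrist_force: [0.5, 0.1, 0.2]
opening: 0.0584
gripper_force: 0.0
```

Run:
```python
from h import *
a=[]
for n in("side","top"):
    d=optics.snapshot(n); np.savez(n+"9.npz",**d)
    x,y=(250,150) if n=="side" else (260,160)
    a.append(cv2.resize(d["color"][y:y+120,x:x+130,::-1],None,fx=3,fy=3)); print(n,pix(d,W([-.137,0,.121])))
cv2.imwrite("pics/end.png",np.hstack(a)); s=env.state(); print(s["tcp_pos"],s["wrist_force"])
```

```text
side [[279.01008411 206.44770819]]
top [[334.74656109 263.29630087]]
[0.40161789 0.25574851 0.23141043] [ 0.33897605  0.91812645 -0.37633205]
```

View pics/end.png

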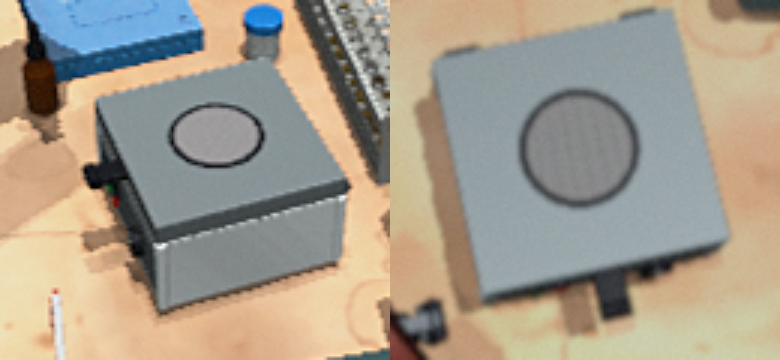

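The lid sits flush. The tab end in the side view is at about (279.5, 206.5), and the prediction for fully shut is (279, 206.4). The other items in these crops have not moved.

```bash
python3 -c "
from cell import env
print(env.hand_in())"
```

```text
the job is handed in; nothing more can be done
None
```

The job is handed in, with no verdict returned: I raised the lid to about 1.57 rad, one push turned the rotor about two turns and it coasted to rest by itself, then I lowered the lid gently until fully shut.

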